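Close up the tool chest

ROBOT

A 6-joint arm with a two-finger parallel gripper is mounted at the origin on the work surface. World frame = base frame: x ahead of the robot, y to its left, z up, the work surface at z = 0. Lengths are in m, angles in rad, forces in N, time in s.
With the tool pointing down it reaches from about 0.275 to 0.875 m from the base axis. Payload 12.5 kg.
Tool frame: the origin (TCP) lies at the very end of the fingers, on their centre line; the grasp point (between the pads) lies env.grip_point_offset behind it (env.grip_point_offset is the distance from the TCP to the grasp point, in m); z points along the fingers, y is the line along which they close (so a half turn about z gives the same grasp; the last joint's range is limited). The gripper opens to 85 mm and grips with 20 to 120 N. Pads are 22 mm wide; open, the fingers measure 114 mm over their backs; the gripper's body (76 mm by 85 mm) begins 54 mm behind the grasp point. The pads swing forward as they close: fully open they stand 13 mm farther back than shut.
Start: joints at [-1.229, 0.351, 1.652, -0, 1.139, -0.085], TCP at [0.228, -0.501, 0.231] pointing down, gripper open.
Joint ranges: [-2.75, 2.75], [-0.79, 2.1], [0.01, 2.65], [-1.57, 4.71], [0.07, 3.14], [-2.87, 2.87]. Speed limits (rad/s): [2.22, 2.22, 2.79, 3.14, 3.14, 3.14].

INTERFACE

Orientations are given as a unit quaternion [w, x, y, z].
In Python, from bench import sensors, cams, job, env gives the robot as it stands.
- The arm moves only by the tool step_arm, never from a script. Its argument "series" is a list of rows, each a list of 2 entries, a list of its own where there are three numbers: the shift along the tool's x, y, z in mm, then the turn about the tool's z in rad. A call has 1 to 5 rows; each row is the pose to reach, as a shift and turn from the pose commanded when the call began, along the tool's axes at that moment; what a row does not reach only later rows make up. A row lasts 1/10 s, in which the tool goes at most 50 mm and 8.59 degrees, less where a joint would pass 70% of its speed; a pose out of reach is approached as far as the arm can. A call with a gripper value outside its range is refused whole. "gripper" is the gripper's target within -1 to 1 (shut at 1, half-way at 0, fully open at -1), set as the call begins (left out, the last holds). The fingers move at their own pace and stop on an object; "force" is the grip in N (left out, the last holds). Time passes only in rows, so rows that repeat a pose let the fingers close. It gives the time, the measured TCP pose, the force, the opening and the grip force at its end, in the units of the state.
- sensors.state(): the state, without advancing time (a new reading comes with each control period).
- cams.get_image(name): name is "scene" or "top" or "wrist"; returns a dict with "color" (384x512x3 uint8, red, green, blue), "range_z" (384x512 float32, m along the optical axis (not along the pixel's ray), 0 where there is no reading), "mtx" (3x3 intrinsics, pixels), "k1" (the pictures are not rectified: a ray, as slopes to the right and down, at radius r is drawn at 1 + k1 r^2 times it, then the intrinsics apply), "rvec" (rotation vector, rad) and "tvec" (3), from world to camera coordinates, as OpenCV has them. Camera axes: x right, y down, z forward; pixel columns grow to the right and rows downward; lengths in m; the calibration is good to about 2 mm. A picture is of the moment at which its call begins.
- job.finish_job(): hands the job in; it is judged then, once.
The state is a dict: "t": time; "joints": joint angles; "joint_vel": joint speeds; "joint_torque": joint torques, N m; "position": TCP position; "orientation": TCP orientation; "wrist_force": force on the tool from outside, world axes, zero at the start; "torque": the same for the moment, N m; "grip_width": opening from 0.0 (shut) to 1.0 (fully open); "gripper_force": force on a finger pad.
Only numpy, scipy, OpenCV 4.12 (cv2) and the standard library are available. Lean on these libraries where they do the work, as an engineer would, in place of code of your own. Each camera call takes 0.05 s, during which the arm holds its last target. There are 200 camera calls.

TASK

Close up the blue tool chest with the fingertips: push both open drawers fully home, one after the other, and only then push the raised lid over and down until it is shut. Push gently, without slamming or hitting anything hard, never pull a drawer or the lid further open, and leave the oil bottle, paint tin, wrench and bearing on the bench where they are.

Things in the scene. Friction and masses are not known exactly. Their poses are not given: they have to be found in the camera images.
- chest: Blue sheet-steel tool chest, fixed to the bench, 150 deep (its x) x 320 wide (its y) x 100 high to the rim; the origin is the centre of its underside on the bench. Its x points from the drawer side to the hinge side, its y to the left, z up. Drawers in the lower 65 mm of its front (-x) face, an open tray above them, a hinged lid over the tray
- drawer_left_face (a point): Centre of the outer face of the left (+y) drawer's aluminium front: a plain flat panel 150 wide (y) x 54 high (from 10 to 64 mm above the bench) without a handle, with a flat dark strip on it. The point is 37 mm above the bench and moves with the drawer; axes as the chest's. It is 83 mm in front of the chest's origin when shut
- drawer_right_face (a point): The same point of the right (-y) drawer, of the same size
- drawer_left (a joint): How far the left drawer stands out of the chest, in m along the chest's -x; 0 is fully home, against a slightly springy rubber stop. It stays where it is left; about 2 N pushes it slowly, up to about 3 N at 0.15 m/s
- drawer_right (a joint): The same for the right drawer
- lid (a joint): Opening angle of the lid in rad: 0 is shut (level, on the rim, against a slightly springy rubber stop), 1.57 is upright. The stiff hinge holds the lid at any angle; about 0.2 to 0.4 N m closes it, i.e. up to about 3.5 N near the free edge
- lid_hinge (a point): Middle of the lid's hinge line, which runs along the chest's y at the top of its far (+x) side, 75 mm from the chest's origin and 100 mm above the bench. The lid is a blue plate 150 x 320 x 6 mm with a grey field on its outer face; its inner face lies in the plane through the hinge line, and shut it reaches from there 150 mm to the chest's front
- lid_edge (a point): Middle of the lid's free edge, on its outer (upper when shut) face; 150 mm from the hinge along the lid and 6 mm out from its inner face. Moves with the lid
- oil_bottle: Bystander: black bottle with a red cap, 60 diameter x 150 high, upright on the bench at one side of the chest; origin at the centre of its underside
- paint_tin: Bystander: steel tin with a green label, 76 diameter x 90 high, upright on the bench at the other side of the chest; origin at the centre of its underside
- wrench: Bystander: steel wrench 170 long, flat on the bench to the left in front; origin at the middle of its underside, its x along its length
- bearing: Bystander: steel ring 62 outer diameter x 18 high with a 28 hole, flat on the bench to the right in front; origin at the centre of its underside

How it is judged:
By the outcome, as a careful person would: the job done as asked, in the order asked, and still so for the second after the job is handed in, with the robot touching nothing.
It also fails if it takes over 56 s, if anything falls off the work surface, if the arm or the gripper's body presses on something with over 40 N, if the wrist force passes 120 N, or if a joint passes its speed limit or range.

## Working session

There is one attempt and no reset: what is moved stays moved. The work goes in short steps, Python scripts to look and compute and a tool call to move; the robot and the scene stay as the last step left them, time stands still between calls to the robot, and variables do not carry over. Pictures are saved under pics/ and viewed, at most 10 in all, crops included, and the job is handed in when it is done.

Besides the shell and the picture viewer there is one more tool, called after "Request:" as a command line: name --argument value ..., lists and objects as JSON in quotes. step_arm: Moves the arm, as the interface text tells. Its arguments: {"type":"object","properties":{"series":{"type":"array","items":{"type":"array"}},"gripper":{"type":"number"},"force":{"type":"number"}},"required":["series"]}

```bash
mkdir -p pics; cat > h.py <<'E'
import numpy as np, cv2
from bench import sensors, cams, job, env
def grab(n):
    d=cams.get_image(n); return d
def save(d,f): cv2.imwrite('pics/'+f,d['color'][:,:,::-1])
def pts(d):
    """world xyz per pixel from range"""
    h,w=d['range_z'].shape; K=np.array(d['mtx'],float)
    u,v=np.meshgrid(np.arange(w),np.arange(h))
    xd=(u-K[0,2])/K[0,0]; yd=(v-K[1,2])/K[1,1]
    x,y=xd.copy(),yd.copy()
    for _ in range(8):
        s=1+d['k1']*(x*x+y*y); x,y=xd/s,yd/s
    z=d['range_z']; P=np.stack([x*z,y*z,z],-1)
    R=cv2.Rodrigues(np.array(d['rvec'],float))[0]
    W=(P-np.array(d['tvec']).reshape(3))@R
    W[z<=0]=np.nan
    return W
E
python3 - <<'E'
from h import *
a=grab('scene');b=grab('top')
cv2.imwrite('pics/a.png',np.hstack([a['color'],b['color']])[:,:,::-1][:, :]) 
im=cv2.imread('pics/a.png'); cv2.imwrite('pics/a.png',cv2.resize(im,(800,300)))
save(a,'s.png');save(b,'t.png')
np.savez('d.npz',Ws=pts(a),Wt=pts(b),cs=a['color'],ct=b['color'])
print(sensors.state())
E
```

```text
{'t': 0.1, 'joints': array([-1.22860466e+00,  3.51197417e-01,  1.65234109e+00, -8.67900469e-06,
        1.13908294e+00, -8.46039590e-02]), 'joint_vel': array([-0.00107404, -0.00213689, -0.00110697,  0.00128767,  0.00035669,
       -0.00093856]), 'joint_torque': array([ 2.56959356e-04, -5.06830323e+01, -2.91874874e+01, -1.19071947e-04,
        2.64722723e-03,  7.24061024e-07]), 'position': array([ 0.22759917, -0.5003849 ,  0.23081123]), 'orientation': array([-5.09626166e-04,  9.77316449e-01,  2.11783604e-01, -6.99753940e-05]), 'wrist_force': array([-0.11419083, -0.20162461, -0.64730669]), 'torque': array([-0.01651915, -0.04806696, -0.00100905]), 'gripper_force': 0.0, 'grip_width': 0.9988757056962464}
```

View pics/s.png

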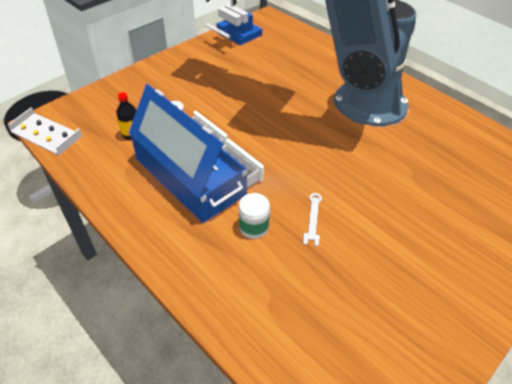

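View pics/t.png

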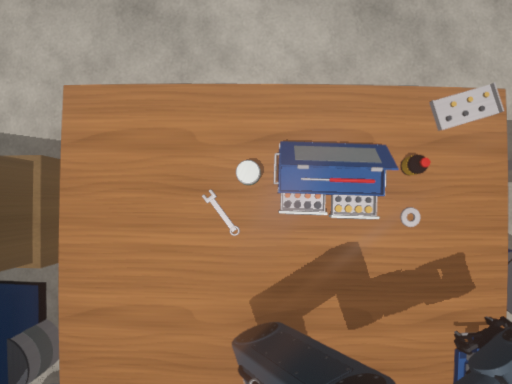

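The scene view shows the lid raised past upright. In the top view the chest is at about (330,170), with the left drawer front near (303,212) and the right near (355,216). The paint tin is at (248,172), the bottle at (415,164), the bearing at (411,217) and the wrench at (222,213).

```bash
python3 - <<'E'
from h import *
d=np.load('d.npz');np.set_printoptions(precision=4,suppress=True)
W=d['Wt'];c=d['ct'].astype(int);hsv=cv2.cvtColor(d['ct'],cv2.COLOR_RGB2HSV)
print('bench z',np.nanmedian(W[290:330,120:200,2]), W[300,150],W[172,248])
Z=W[...,2]
for r in range(206,222,2): print(r,[(round(float(W[r,u,0]),3),round(float(W[r,u,1]),3),round(float(Z[r,u]),3)) for u in (290,303,315,340,355,370)])
# drawer front pixels: z 0.045..0.075, grey bright, rows>205
for lo,hi in((276,329),(330,383)):
    m=np.zeros(Z.shape,bool);m[204:222,lo:hi]=1
    m&=(Z>.055)&(Z<.075)&(c.min(2)>120)
    P=W[m];print('drawer',m.sum(),np.median(P,0),P.min(0),P.max(0))
    r=cv2.minAreaRect((P[:,:2]*1000).astype(np.float32));print(r)
for n,W,cc in(('t',d['Wt'],d['ct']),('s',d['Ws'],d['cs'])):
    h=cv2.cvtColor(cc,cv2.COLOR_RGB2HSV);Z=W[...,2]
    b=(h[...,0]>105)&(h[...,0]<130)&(h[...,1]>150)
    m=np.zeros(Z.shape,bool)
    if n=='t': m[135:200,265:400]=1
    else: m[80:222,125:270]=1
    rim=W[m&b&(Z>.092)&(Z<.106)]
    print(n,'rim',len(rim),cv2.minAreaRect((rim[:,:2]*1000).astype(np.float32)))
    hi=W[m&(Z>.13)]
    hi=hi[(hi[:,0]>.45)]
    cen=np.median(hi,0)
    for _ in range(3):
        q=hi-hi.mean(0);nrm=np.linalg.svd(q,full_matrices=False)[2][2];hi=hi[abs(q@nrm)<.008]
    print('lid',len(hi),hi.mean(0),nrm,hi.min(0),hi.max(0),'offset',hi.mean(0)@nrm)
    if n=='t':
      for name,(u0,u1,v0,v1) in dict(bottle=(400,432,150,178),tin=(234,264,157,187),bearing=(398,424,205,230),wrench=(200,242,188,238)).items():
        S=W[v0:v1,u0:u1].reshape(-1,3);S=S[S[:,2]>.006];print(name,len(S),S.min(0),S.max(0))
E
```

```text
bench z -8.576597939379094e-05 [ 0.2346  0.4349 -0.004 ] [0.6507 0.1126 0.0903]
206 [(0.548, -0.02, 0.013), (0.548, -0.061, 0.017), (0.549, -0.097, 0.038), (0.549, -0.177, 0.033), (0.55, -0.229, 0.013), (0.55, -0.276, 0.017)]
208 [(0.542, -0.02, 0.018), (0.542, -0.061, 0.016), (0.542, -0.099, 0.024), (0.543, -0.176, 0.037), (0.543, -0.225, 0.028), (0.544, -0.272, 0.036)]
210 [(0.536, -0.017, 0.054), (0.536, -0.059, 0.042), (0.536, -0.1, 0.016), (0.537, -0.176, 0.039), (0.537, -0.226, 0.027), (0.538, -0.271, 0.04)]
212 [(0.53, -0.017, 0.063), (0.53, -0.057, 0.064), (0.531, -0.094, 0.064), (0.53, -0.179, 0.019), (0.53, -0.228, 0.019), (0.531, -0.274, 0.028)]
214 [(0.522, -0.021, 0.004), (0.524, -0.057, 0.065), (0.524, -0.094, 0.06), (0.525, -0.173, 0.054), (0.524, -0.228, 0.018), (0.524, -0.277, 0.015)]
216 [(0.515, -0.021, -0.003), (0.516, -0.063, 0.001), (0.516, -0.102, 0.0), (0.519, -0.172, 0.062), (0.519, -0.218, 0.064), (0.52, -0.265, 0.062)]
218 [(0.509, -0.021, -0.001), (0.509, -0.063, 0.001), (0.51, -0.102, 0.001), (0.51, -0.183, -0.002), (0.513, -0.219, 0.06), (0.513, -0.264, 
[... 502 characters left out ...]
37.61335372924805), 76.74713134765625)
t rim 0 ((0.0, 0.0), (0.0, 0.0), 0.0)
lid 2422 [ 0.6875 -0.1402  0.1867] [ 0.827  -0.0174  0.5619] [ 0.6493 -0.3019  0.1301] [0.7287 0.0195 0.2362] offset 0.6759360348393082
bottle 466 [ 0.6478 -0.4808  0.0061] [ 0.7196 -0.373   0.1531]
tin 504 [0.6151 0.0707 0.006 ] [0.6986 0.1583 0.099 ]
bearing 265 [ 0.4857 -0.4538  0.0061] [ 0.5506 -0.3747  0.023 ]
wrench 232 [0.4464 0.1374 0.006 ] [0.6012 0.27   0.017 ]
s rim 208 ((661.8892822265625, -178.86631774902344), (406.0726013183594, 155.46009826660156), 89.10101318359375)
lid 4326 [ 0.6887 -0.1249  0.1818] [-0.8338  0.0174 -0.5519] [ 0.6492 -0.3046  0.13  ] [0.7273 0.0239 0.2331] offset -0.6766724170633432
```

Request:
step_arm --series '[[[30,-17,0],0.09],[[60,-34,0],0.18],[[90,-51,0],0.27],[[120,-69,0],0.36],[[150,-86,0],0.448]]' --gripper 1 --force 30

```text
t: 0.6
position: [0.3291, -0.3589, 0.2311]
orientation: [-0.0, 1.0, -0.013, -0.0]
wrist_force: [1.1, -0.6, -0.6]
grip_width: 0.142
gripper_force: 0.0
```

```bash
python3 - <<'E'
from h import *
print(env.grip_point_offset); s=sensors.state();print(s['position'],s['orientation'],s['wrist_force'],s['grip_width'])
E
```

```text
0.0187
[ 0.32910659 -0.3589078   0.23110641] [-1.91617191e-04  9.99921152e-01 -1.25552479e-02 -1.38420707e-04] [ 1.09902772 -0.62335654 -0.63522621] 0.14230411520013542
```

Request:
step_arm --series '[[[24,-29,0],0],[[48,-58,5],0],[[72,-87,20],0],[[96,-116,45],0],[[118,-145,75],0]]'

```text
t: 1.1
position: [0.451, -0.2167, 0.156]
orientation: [0.0, 1.0, -0.011, 0.001]
wrist_force: [0.4, -0.6, -0.6]
grip_width: 0.004
gripper_force: 0.0
```

Request:
step_arm --series '[[[0,0,35],0],[[0,0,65],0],[[0,0,90],0],[[0,0,108],0],[[0,0,111],0]]'

```text
t: 1.6
position: [0.4485, -0.2171, 0.0433]
orientation: [-0.001, 1.0, -0.011, -0.002]
wrist_force: [-0.1, -0.6, 1.0]
grip_width: -0.003
gripper_force: 0.0
```

```bash
python3 - <<'E'
from h import *
a=grab('wrist'); save(a,'w1.png')
s=sensors.state();print(s['position'],s['orientation'],s['wrist_force'],s['grip_width'])
W=pts(a)
m=(W[...,2]>.03)&(W[...,0]<.6)&(W[...,0]>.49);P=W[m]
for y in np.arange(-.30,.05,.02):
    q=P[abs(P[:,1]-y)<.01]
    if len(q): print(round(y,2),len(q),np.percentile(q[:,0],[2,10,50]).round(4))
E
```

```text
[ 0.44901765 -0.21740885  0.04415489] [-6.60830719e-04  9.99942860e-01 -1.06119018e-02 -1.10804513e-03] [-0.65171086 -0.16517443 -0.55200149] -0.000831363869865816
-0.3 125 [0.5107 0.5114 0.5146]
-0.28 4346 [0.5113 0.5143 0.5363]
-0.26 3012 [0.5103 0.5124 0.5312]
-0.24 2957 [0.5106 0.5128 0.5318]
-0.22 2065 [0.5109 0.5124 0.5195]
-0.2 3300 [0.5116 0.5139 0.5345]
-0.18 2601 [0.5119 0.5137 0.5233]
-0.16 4647 [0.5137 0.5169 0.5392]
-0.14 1266 [0.5144 0.5169 0.5251]
-0.12 4254 [0.522  0.5242 0.5427]
-0.1 1455 [0.5321 0.5407 0.5496]
```

View pics/w1.png

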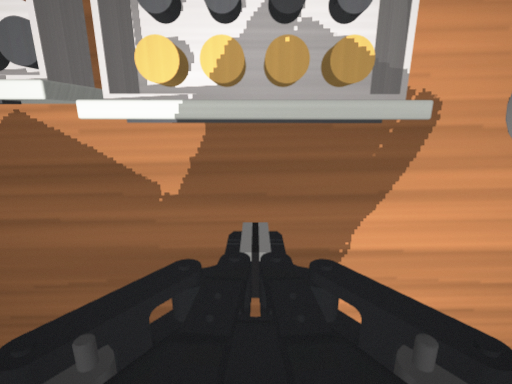

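The wrist view shows the right drawer's front spanning columns 78–433 at row 110, with the closed fingers at column 255, so they are centred. I'll approach and make contact gently.

Request:
step_arm --series '[[[8,0,0],0],[[18,0,0],0],[[28,0,0],0],[[36,0,0],0],[[42,0,0],0]]'

```text
t: 2.15
position: [0.4928, -0.2187, 0.0456]
orientation: [0.0, 1.0, -0.01, 0.0]
wrist_force: [0.4, 0.3, 0.1]
grip_width: -0.002
gripper_force: 0.0
```

Request:
step_arm --series '[[[3,0,0],0],[[6,0,0],0],[[9,0,0],0],[[12,0,0],0],[[16,0,0],0]]'

```text
t: 2.65
position: [0.5074, -0.219, 0.0452]
orientation: [-0.0, 1.0, -0.011, -0.0]
wrist_force: [-2.7, -0.5, 0.5]
grip_width: -0.001
gripper_force: 1.1
```

Request:
step_arm --series '[[[5,0,0],0],[[10,0,0],0],[[15,0,0],0],[[20,0,0],0],[[25,0,0],0]]'

```text
t: 3.15
position: [0.5331, -0.2196, 0.0452]
orientation: [0.0, 1.0, -0.011, -0.0]
wrist_force: [-1.8, -1.2, -0.2]
grip_width: -0.001
gripper_force: 1.1
```

Request:
step_arm --series '[[[4,0,0],0],[[8,0,0],0],[[12,0,0],0],[[15,0,0],0],[[17,0,0],0]]'

```text
t: 3.65
position: [0.5499, -0.22, 0.0453]
orientation: [0.0, 1.0, -0.011, 0.0]
wrist_force: [-2.0, -1.4, -0.4]
grip_width: -0.001
gripper_force: 1.1
```

Request:
step_arm --series '[[[1,0,0],0],[[2,0,0],0],[[3,0,0],0],[[4,0,0],0],[[5,0,0],0]]'

```text
t: 4.15
position: [0.5547, -0.22, 0.0453]
orientation: [-0.0, 1.0, -0.011, -0.0]
wrist_force: [-1.7, -2.0, -1.0]
grip_width: -0.001
gripper_force: 1.0
```

Request:
step_arm --series '[[[0.7,0,0],0],[[1.4,0,0],0],[[2,0,0],0],[[2.5,0,0],0],[[3,0,0],0]]'

```text
t: 4.65
position: [0.5577, -0.2201, 0.0453]
orientation: [-0.0, 1.0, -0.011, -0.0]
wrist_force: [-1.7, -1.3, -0.7]
grip_width: 0.005
gripper_force: 1.0
```

Request:
step_arm --series '[[[0.5,0,0],0],[[1,0,0],0],[[1,0,0],0]]'

```text
t: 4.95
position: [0.5588, -0.2201, 0.0453]
orientation: [-0.0, 1.0, -0.011, 0.0]
wrist_force: [-1.3, -0.3, -0.9]
grip_width: -0.002
gripper_force: 0.8
```

Request:
step_arm --series '[[[0.5,0,0],0],[[1,0,0],0],[[1.5,0,0],0],[[2,0,0],0]]'

```text
t: 5.35
position: [0.5607, -0.2201, 0.0453]
orientation: [-0.0, 1.0, -0.011, 0.0]
wrist_force: [-1.7, -1.1, 0.0]
grip_width: -0.002
gripper_force: 1.0
```

Request:
step_arm --series '[[[0.5,0,0],0],[[1,0,0],0],[[1,0,0],0]]'

```text
t: 5.65
position: [0.5618, -0.2201, 0.0453]
orientation: [-0.0, 1.0, -0.011, 0.0]
wrist_force: [-1.7, -0.1, -1.0]
grip_width: 0.002
gripper_force: 0.7
```

Request:
step_arm --series '[[[0.5,0,0],0],[[1,0,0],0],[[1.5,0,0],0],[[2,0,0],0]]'

```text
t: 6.05
position: [0.5637, -0.2202, 0.0453]
orientation: [-0.0, 1.0, -0.011, 0.0]
wrist_force: [-1.8, 0.3, -0.1]
grip_width: 0.0
gripper_force: 1.0
```

Request:
step_arm --series '[[[0.5,0,0],0],[[1,0,0],0],[[1,0,0],0]]'

```text
t: 6.35
position: [0.5648, -0.2202, 0.0453]
orientation: [0.0, 1.0, -0.011, 0.0]
wrist_force: [-1.9, 0.2, 0.5]
grip_width: 0.001
gripper_force: 0.7
```

```bash
python3 - <<'E'
from h import *
a=grab('wrist'); save(a,'w2.png')
s=sensors.state();print(s['position'],s['wrist_force'])
E
```

```text
[ 0.56471484 -0.22020568  0.04527032] [-0.34753612  0.37670033  0.15383101]
```

View pics/w2.png

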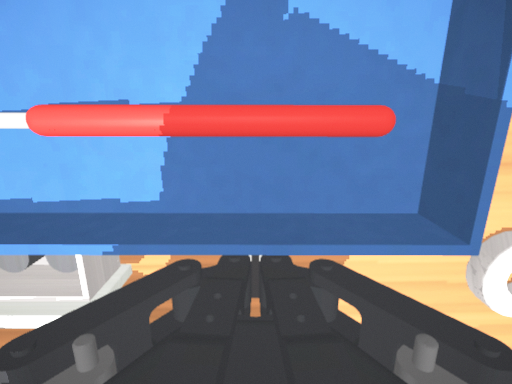

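The view shows the chest's front rim at row 250 and no drawer edge below it, so the drawer is nearly home. I'll keep going until the stop is felt.

Request:
step_arm --series '[[[0.5,0,0],0],[[1,0,0],0],[[1.5,0,0],0],[[2,0,0],0]]'

```text
t: 6.8
position: [0.5648, -0.2202, 0.0453]
orientation: [-0.0, 1.0, -0.011, -0.002]
wrist_force: [-15.5, -0.6, 9.5]
grip_width: -0.003
gripper_force: 8.1
```

Request:
step_arm --series '[[[0.5,0,0],0],[[1,0,0],0],[[1,0,0],0]]'

```text
t: 7.1
position: [0.5648, -0.2202, 0.0453]
orientation: [-0.001, 1.0, -0.01, -0.003]
wrist_force: [-20.5, -1.3, 14.3]
grip_width: 0.002
gripper_force: 10.2
```

Request:
step_arm --series '[[[0.5,0,0],0],[[1,0,0],0],[[1,0,0],0]]'

```text
t: 7.4
position: [0.5649, -0.2201, 0.0453]
orientation: [-0.001, 1.0, -0.01, -0.004]
wrist_force: [-26.4, -1.0, 17.3]
grip_width: 0.001
gripper_force: 13.3
```

Request:
step_arm --series '[[[-2,0,0],0],[[-4,0,0],0],[[-8,0,0],0],[[-18,0,0],0],[[-35,0,0],0]]'

```text
t: 7.9
position: [0.5336, -0.2196, 0.0453]
orientation: [0.0, 1.0, -0.01, 0.001]
wrist_force: [0.3, -1.0, 0.5]
grip_width: 0.003
gripper_force: 0.0
```

Request:
step_arm --series '[[[-30,0,0],0],[[-60,0,0],0],[[-85,0,0],0],[[-85,-20,0],0],[[-85,-40,0],0]]'

```text
t: 8.4
position: [0.4487, -0.1776, 0.0455]
orientation: [0.0, 1.0, -0.011, 0.0]
wrist_force: [0.4, 0.5, 0.6]
grip_width: -0.002
gripper_force: 0.0
```

Request:
step_arm --series '[[[0,-30,0],0],[[0,-60,0],0],[[0,-90,0],0],[[0,-115,0],0],[[0,-119,0],0]]'

```text
t: 8.9
position: [0.4515, -0.0569, 0.0454]
orientation: [-0.0, 1.0, -0.009, -0.0]
wrist_force: [-0.3, -0.3, -0.1]
grip_width: -0.002
gripper_force: 0.0
```

```bash
python3 - <<'E'
from h import *
a=grab('wrist'); save(a,'w3.png')
s=sensors.state();print(s['position'],s['wrist_force'],s['orientation'])
W=pts(a)
m=(W[...,2]>.03)&(W[...,2]<.067)&(W[...,0]<.6)&(W[...,0]>.49);P=W[m]
for y in np.arange(-.30,.05,.02):
    q=P[abs(P[:,1]-y)<.01]
    if len(q): print(round(y,2),len(q),np.percentile(q[:,0],[2,10,50]).round(4))
E
```

```text
[ 0.45177119 -0.05761951  0.04540152] [ 0.35015047  0.06883737 -0.59144508] [-1.44422377e-05  9.99954128e-01 -9.57739633e-03  1.20200568e-04]
-0.14 40 [0.5225 0.523  0.5258]
-0.12 3504 [0.5222 0.5243 0.5436]
-0.1 2864 [0.5214 0.5234 0.5416]
-0.08 2455 [0.5219 0.5234 0.5331]
-0.06 2182 [0.5221 0.5231 0.5302]
-0.04 3133 [0.5226 0.5245 0.5438]
-0.02 2229 [0.5231 0.5245 0.5318]
0.0 3755 [0.5243 0.5269 0.5476]
0.02 1056 [0.5252 0.5262 0.5383]
```

View pics/w3.png

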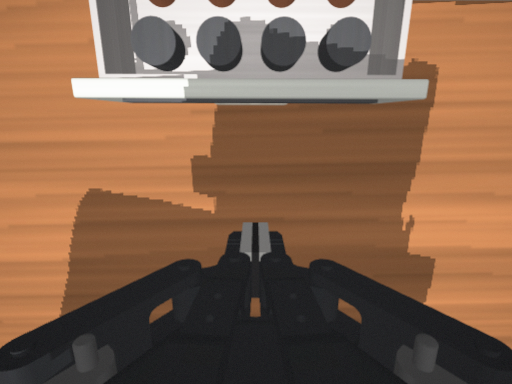

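The left drawer's front spans columns 73–428 at row 88, with the fingers centred. The right drawer is out of the way.

Request:
step_arm --series '[[[10,0,0],0],[[22,0,0],0],[[34,0,0],0],[[44,0,0],0],[[51,0,0],0]]'

```text
t: 9.45
position: [0.5041, -0.0607, 0.0453]
orientation: [0.0, 1.0, -0.011, 0.0]
wrist_force: [-0.7, 0.7, 0.2]
grip_width: -0.001
gripper_force: 0.0
```

Request:
step_arm --series '[[[3,0,0],0],[[6,0,0],0],[[9,0,0],0],[[12,0,0],0],[[16,0,0],0]]'

```text
t: 9.95
position: [0.5188, -0.0602, 0.0452]
orientation: [-0.0, 1.0, -0.011, -0.001]
wrist_force: [-2.1, -0.5, 0.4]
grip_width: -0.001
gripper_force: 1.1
```

Request:
step_arm --series '[[[5,0,0],0],[[10,0,0],0],[[15,0,0],0],[[20,0,0],0],[[25,0,0],0]]'

```text
t: 10.45
position: [0.5444, -0.0608, 0.0452]
orientation: [0.0, 1.0, -0.011, -0.0]
wrist_force: [-2.0, -1.0, 0.5]
grip_width: 0.005
gripper_force: 1.1
```

Request:
step_arm --series '[[[5,0,0],0],[[9,0,0],0],[[12,0,0],0],[[14,0,0],0],[[16,0,0],0]]'

```text
t: 10.95
position: [0.5601, -0.0611, 0.0452]
orientation: [-0.0, 1.0, -0.011, -0.0]
wrist_force: [-1.9, -1.0, -2.1]
grip_width: 0.005
gripper_force: 1.1
```

Request:
step_arm --series '[[[1,0,0],0],[[2,0,0],0],[[3,0,0],0],[[4,0,0],0],[[5,0,0],0]]'

```text
t: 11.45
position: [0.565, -0.0612, 0.0453]
orientation: [-0.0, 1.0, -0.011, -0.0]
wrist_force: [-2.5, -1.0, -1.8]
grip_width: -0.002
gripper_force: 1.0
```

Request:
step_arm --series '[[[0.5,0,0],0],[[1,0,0],0],[[1.5,0,0],0],[[2,0,0],0],[[2.5,0,0],0]]'

```text
t: 11.95
position: [0.5676, -0.0613, 0.0453]
orientation: [0.0, 1.0, -0.011, -0.0]
wrist_force: [-1.9, 0.4, -1.5]
grip_width: -0.002
gripper_force: 1.0
```

Request:
step_arm --series '[[[0.5,0,0],0],[[1,0,0],0],[[1.5,0,0],0],[[1.5,0,0],0]]'

```text
t: 12.35
position: [0.5684, -0.0613, 0.0453]
orientation: [-0.0, 1.0, -0.011, -0.001]
wrist_force: [-6.4, -1.0, 2.7]
grip_width: -0.001
gripper_force: 3.1
```

Request:
step_arm --series '[[[0.5,0,0],0],[[1,0,0],0],[[1.5,0,0],0],[[1.5,0,0],0]]'

```text
t: 12.75
position: [0.5684, -0.0612, 0.0453]
orientation: [-0.0, 1.0, -0.011, -0.003]
wrist_force: [-15.5, -2.1, 10.4]
grip_width: 0.001
gripper_force: 7.5
```

Request:
step_arm --series '[[[-1,0,0],0],[[-3,0,0],0],[[-8,0,0],0],[[-20,0,0],0],[[-40,0,0],0]]'

```text
t: 13.25
position: [0.5311, -0.0605, 0.0455]
orientation: [0.0, 1.0, -0.011, 0.001]
wrist_force: [0.8, -0.2, -0.7]
grip_width: -0.003
gripper_force: 0.0
```

Request:
step_arm --series '[[[-30,0,-5],0],[[-60,0,-30],0],[[-75,0,-70],0],[[-75,20,-110],0],[[-75,40,-150],0]]'

```text
t: 13.75
position: [0.4543, -0.099, 0.1972]
orientation: [0.0, 1.0, -0.01, 0.001]
wrist_force: [0.0, 0.3, 0.5]
grip_width: 0.001
gripper_force: 0.0
```

Request:
step_arm --series '[[[0,10,-40],0],[[0,20,-70],0],[[0,30,-90],0],[[0,37,-95],0],[[0,37,-95],0]]'

```text
t: 14.25
position: [0.454, -0.1364, 0.2903]
orientation: [0.0, 1.0, -0.011, 0.001]
wrist_force: [-0.5, 1.0, -0.5]
grip_width: 0.0
gripper_force: 0.0
```

```bash
python3 - <<'E'
from h import *
s=sensors.state();print(s['position'],s['wrist_force'],s['orientation'])
a=grab('wrist');b=grab('top')
save(a,'w4.png');save(b,'t4.png')
np.set_printoptions(precision=4,suppress=True)
W=pts(b);Z=W[...,2]
m=np.zeros(Z.shape,bool);m[135:225,265:400]=1
hi=W[m&(Z>.13)&(Z<.26)];hi=hi[hi[:,0]>.62]
for _ in range(4):
    q=hi-hi.mean(0);n=np.linalg.svd(q,full_matrices=False)[2][2];hi=hi[abs(q@n)<.006]
n*=np.sign(n[0]);print('lid',len(hi),hi.mean(0),n,hi.max(0),hi.min(0),np.arctan2(n[0],n[2]))
W=pts(a)
for y in np.arange(-.30,.03,.03):
    P=W[abs(W[...,1]-y)<.012];q=P[(P[:,2]>.055)&(P[:,2]<.068)&(P[:,0]<.6)]
    if len(q)>5: print(round(y,2),len(q),np.percentile(q[:,0],[2,10,50]).round(4))
E
```

```text
[ 0.45399707 -0.13638249  0.29029296] [-0.50264704  1.03276481 -0.49090553] [ 2.06345420e-04  9.99939772e-01 -1.09593311e-02  5.49729559e-04]
lid 2409 [ 0.6875 -0.1403  0.1867] [ 0.8286 -0.018   0.5596] [0.7286 0.0194 0.2362] [ 0.6495 -0.3014  0.1302] 0.97679940506734
-0.3 79 [0.5735 0.575  0.5815]
-0.27 320 [0.5728 0.574  0.5813]
-0.24 312 [0.5733 0.5746 0.5812]
-0.21 306 [0.5739 0.5752 0.5819]
-0.18 301 [0.5745 0.5759 0.5822]
-0.15 225 [0.5767 0.5774 0.5842]
-0.12 256 [0.5771 0.5778 0.5834]
-0.09 256 [0.5766 0.5776 0.5832]
-0.06 253 [0.5771 0.5782 0.5837]
-0.03 225 [0.5779 0.5789 0.5834]
-0.0 199 [0.5784 0.5801 0.5841]
```

View pics/w4.png

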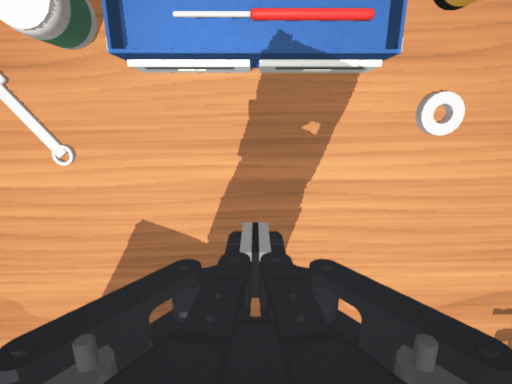

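Both drawer fronts sit flush and in line at row 63, and the face depths agree, so both are home. Next is the lid, at about 0.977 rad. I'll go over it and come down behind.

Request:
step_arm --series '[[[35,0,0],0],[[75,0,0],0],[[115,0,0],0],[[155,0,0],0],[[190,0,0],0]]'

```text
t: 14.85
position: [0.6453, -0.139, 0.2881]
orientation: [-0.0, 1.0, -0.01, -0.001]
wrist_force: [-0.1, -0.4, -0.3]
grip_width: -0.004
gripper_force: 0.0
```

Request:
step_arm --series '[[[35,0,0],0],[[60,0,0],0],[[66,0,20],0],[[66,0,42],0],[[66,0,62],0]]'

```text
t: 15.35
position: [0.7095, -0.1403, 0.2249]
orientation: [-0.0, 1.0, -0.01, -0.002]
wrist_force: [1.3, 0.3, -0.2]
grip_width: -0.002
gripper_force: 0.0
```

Request:
step_arm --series '[[[-6,0,1],0],[[-12,0,3],0],[[-17,0,4],0],[[-21,0,5],0],[[-25,0,6],0]]'

```text
t: 15.85
position: [0.6847, -0.1408, 0.2232]
orientation: [0.0, 1.0, -0.011, 0.001]
wrist_force: [0.2, -0.9, -0.4]
grip_width: 0.001
gripper_force: 0.0
```

Request:
step_arm --series '[[[-2,0,1.5],0],[[-4,0,3],0],[[-6,0,4],0],[[-8,0,5.5],0],[[-10,0,7],0]]'

```text
t: 16.35
position: [0.675, -0.1406, 0.2154]
orientation: [0.0, 1.0, -0.011, 0.0]
wrist_force: [1.1, -0.4, 1.4]
grip_width: 0.002
gripper_force: 1.0
```

Request:
step_arm --series '[[[-2,0,1.5],0],[[-4,0,3],0],[[-6,0,4],0],[[-8,0,6],0],[[-10,0,7],0]]'

```text
t: 16.85
position: [0.6647, -0.1403, 0.208]
orientation: [-0.0, 1.0, -0.011, -0.0]
wrist_force: [2.0, -0.2, 0.1]
grip_width: 0.002
gripper_force: 0.9
```

Request:
step_arm --series '[[[-4.3,0,3.4],0],[[-8.4,0,6.8],0],[[-12.4,0,10.4],0],[[-16.2,0,14.2],0],[[-19.9,0,18.1],0]]'

```text
t: 17.35
position: [0.6446, -0.1399, 0.1898]
orientation: [-0.0, 1.0, -0.011, -0.0]
wrist_force: [0.9, 0.7, -0.1]
grip_width: 0.004
gripper_force: 0.8
```

Request:
step_arm --series '[[[-3.5,0,4.1],0],[[-6.9,0,8.3],0],[[-10.1,0,12.7],0],[[-13.1,0,17.1],0],[[-15.9,0,21.7],0]]'

```text
t: 17.85
position: [0.6287, -0.1396, 0.1681]
orientation: [-0.0, 1.0, -0.011, -0.0]
wrist_force: [0.1, 0.7, 2.8]
grip_width: -0.001
gripper_force: 0.8
```

Request:
step_arm --series '[[[-2.7,0,4.7],0],[[-5.1,0,9.5],0],[[-7.4,0,14.4],0],[[-9.4,0,19.4],0],[[-11.3,0,24.4],0]]'

```text
t: 18.35
position: [0.6176, -0.1394, 0.1437]
orientation: [0.0, 1.0, -0.011, -0.0]
wrist_force: [-0.5, -0.3, 1.7]
grip_width: 0.003
gripper_force: 0.7
```

Request:
step_arm --series '[[[-1.7,0,5.1],0],[[-3.1,0,10.3],0],[[-4.4,0,15.5],0],[[-5.2,0,19.9],0],[[-5.9,0,23.9],0]]'

```text
t: 18.85
position: [0.6117, -0.1392, 0.1197]
orientation: [-0.0, 1.0, -0.011, -0.0]
wrist_force: [-1.0, 1.2, 0.6]
grip_width: -0.002
gripper_force: 0.7
```

Request:
step_arm --series '[[[-0.3,0,2],0],[[-0.5,0,4],0],[[-0.7,0,6],0],[[-0.8,0,7.5],0],[[-0.9,0,9],0]]'

```text
t: 19.35
position: [0.611, -0.1392, 0.1111]
orientation: [0.0, 1.0, -0.011, 0.0]
wrist_force: [-1.6, 0.1, 0.9]
grip_width: -0.0
gripper_force: 0.7
```

Request:
step_arm --series '[[[0,0,0.7],0],[[0,0,1.4],0],[[0,0,2],0],[[0,0,2.5],0],[[0,0,3],0]]'

```text
t: 19.85
position: [0.611, -0.1392, 0.1082]
orientation: [-0.0, 1.0, -0.011, 0.0]
wrist_force: [-1.9, -0.0, 1.3]
grip_width: -0.004
gripper_force: 0.7
```

Request:
step_arm --series '[[[0,0,0.5],0],[[0,0,1],0],[[0,0,1.5],0],[[0,0,2],0],[[0,0,2.3],0]]'

```text
t: 20.35
position: [0.611, -0.1392, 0.1061]
orientation: [-0.0, 1.0, -0.011, -0.0]
wrist_force: [-2.0, -0.2, 5.8]
grip_width: -0.002
gripper_force: 2.9
```

Request:
step_arm --series '[[[0,0,0.5],0],[[0,0,1],0],[[0,0,1],0]]'

```text
t: 20.65
position: [0.611, -0.1392, 0.106]
orientation: [0.0, 1.0, -0.011, 0.0]
wrist_force: [-7.0, 1.3, 12.1]
grip_width: -0.001
gripper_force: 6.2
```

Request:
step_arm --series '[[[0,0,-1],0],[[0,0,-3],0],[[0,0,-10],0],[[0,0,-30],0],[[0,0,-60],0]]'

```text
t: 21.15
position: [0.6103, -0.139, 0.1645]
orientation: [-0.0, 1.0, -0.011, -0.001]
wrist_force: [0.5, 0.8, -0.4]
grip_width: -0.0
gripper_force: 0.0
```

Request:
step_arm --series '[[[-10,0,-30],0],[[-40,0,-60],0],[[-80,0,-80],0],[[-110,0,-90],0],[[-115,0,-90],0]]'

```text
t: 21.65
position: [0.4944, -0.1368, 0.257]
orientation: [0.0, 1.0, -0.011, 0.001]
wrist_force: [0.0, -0.2, -0.5]
grip_width: 0.001
gripper_force: 0.0
```

Request:
step_arm --series '[[[-15,0,0],0],[[-30,0,0],0],[[-40,0,0],0],[[-40,0,0],0],[[-40,0,0],0]]'

```text
t: 22.15
position: [0.4566, -0.136, 0.255]
orientation: [0.0, 1.0, -0.011, 0.0]
wrist_force: [0.1, 0.0, 0.2]
grip_width: -0.001
gripper_force: 0.0
```

```bash
python3 - <<'E'
from h import *
np.set_printoptions(precision=4,suppress=True)
s=sensors.state();print(s['t'],s['position'],s['wrist_force'])
a=grab('wrist');b=grab('top');save(a,'w5.png');save(b,'t5.png')
W=pts(b);Z=W[...,2]
m=(W[...,0]>.59)&(W[...,0]<.73)&(W[...,1]>-.29)&(W[...,1]<.01)&(Z>.08)&(Z<.2)
P=W[m];c=np.linalg.lstsq(np.c_[P[:,:2]-[.66,-.14],np.ones(len(P))],P[:,2],rcond=None)[0];print('lid plane',len(P),c)
for name,(u0,u1,v0,v1) in dict(bottle=(400,432,150,178),tin=(234,264,157,187),bearing=(398,424,205,230),wrench=(200,242,188,238)).items():
    S=W[v0:v1,u0:u1].reshape(-1,3);S=S[S[:,2]>.006];print(name,len(S),S.min(0),S.max(0))
W=pts(a)
for y in np.arange(-.27,.0,.03):
    P=W[abs(W[...,1]-y)<.012];q=P[(P[:,2]>.05)&(P[:,2]<.068)&(P[:,0]<.6)]
    if len(q)>5: print(round(y,2),len(q),np.percentile(q[:,0],[2,10,50]).round(4))
E
```

```text
22.15 [ 0.4566 -0.136   0.255 ] [0.1442 0.0266 0.2025]
lid plane 4618 [-0.0001  0.0002  0.1064]
bottle 466 [ 0.6454 -0.481   0.006 ] [ 0.7334 -0.3732  0.1549]
tin 505 [0.6112 0.0674 0.006 ] [0.7053 0.1619 0.0967]
bearing 266 [ 0.4826 -0.4399  0.0061] [ 0.5443 -0.3699  0.0273]
wrench 229 [0.4529 0.1445 0.006 ] [0.5972 0.2642 0.014 ]
-0.27 254 [0.5724 0.5729 0.5769]
-0.24 251 [0.5731 0.5736 0.5777]
-0.21 258 [0.5737 0.5742 0.5785]
-0.18 262 [0.5744 0.5748 0.5792]
-0.15 196 [0.5765 0.5767 0.5804]
-0.12 241 [0.5766 0.5773 0.5809]
-0.09 258 [0.5765 0.5768 0.581 ]
-0.06 261 [0.5771 0.5775 0.5818]
-0.03 260 [0.5777 0.578  0.5825]
0.0 243 [0.5784 0.5796 0.5834]
```

View pics/t5.png

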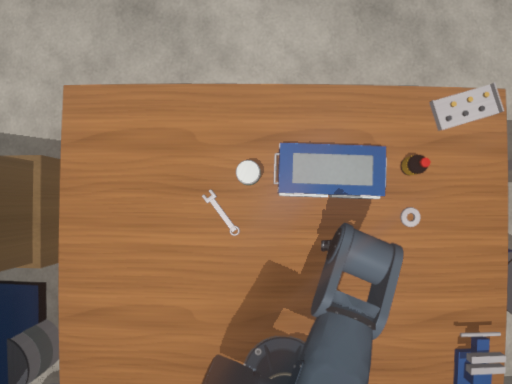

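The top view shows the lid level at 0.106 m, at about (332,170), and both drawer fronts flush at row 195. The bystanders haven't moved and the arm is clear.

```bash
python3 -c "
from h import *
print(job.finish_job())"
```

```text
the job is handed in; nothing more can be done
None
```

The tool chest is closed and the job is handed in: right drawer, then left drawer, pushed home to their stops, then the lid pushed shut, with the bottle, tin, wrench and bearing left where they were (about 22 s; highest reading about 32 N, pressing the right drawer against its stop).

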